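# Put the hardware jars back in their stands

### The job

Put the four glass hardware jars away, one after another, each into the wooden stand of its own shape and size: round jars in round recesses, square jars in square ones, the small jar in the small stand and the large jar in the large one. Keep the jars upright and lower each until it stands flat on the floor of its recess, without dropping it. Leave the grease tin and the glue bottle where they are.

Things in the scene. Friction and masses are not known exactly. Their poses are not given: they have to be found in the camera images.
- jar_round_small: small round clear glass jar of hardware with a plain steel lid, upright cylinder, 36 mm in diameter, straight-sided from foot to top (lid as wide as the jar), 62 mm tall, loose, closed, under 0.5 kg. Origin at the centre of its underside, z up.
- jar_round_large: large round clear glass jar of hardware with a plain steel lid, upright cylinder, 58 mm in diameter, straight-sided from foot to top (lid as wide as the jar), 84 mm tall, loose, closed, under 0.5 kg. Origin at the centre of its underside, z up.
- jar_square_small: small square clear glass jar of hardware with a plain steel lid, upright square prism, 36 by 36 mm in plan, straight-sided from foot to top (lid as wide as the jar), 62 mm tall, loose, closed, under 0.5 kg. Origin at the centre of its underside, z up; x and y square to its sides.
- jar_square_large: large square clear glass jar of hardware with a plain steel lid, upright square prism, 58 by 58 mm in plan, straight-sided from foot to top (lid as wide as the jar), 84 mm tall, loose, closed, under 0.5 kg. Origin at the centre of its underside, z up; x and y square to its sides.
- stand_round_small: small round wooden jar stand, 72 mm outer diameter, with a round recess 52 mm in diameter; light rim 16 mm high and 10 mm wide, darker recess floor 4 mm above the bench, so the recess is 12 mm deep. Fixed to the bench. Origin at the centre of its underside on the bench, z up. It is the place of the small round jar.
- stand_round_large: large round wooden jar stand, 94 mm outer diameter, with a round recess 74 mm in diameter; light rim 16 mm high and 10 mm wide, darker recess floor 4 mm above the bench, so the recess is 12 mm deep. Fixed to the bench. Origin at the centre of its underside on the bench, z up. It is the place of the large round jar.
- stand_square_small: small square wooden jar stand, 72 by 72 mm, with a square recess 52 by 52 mm; light rim 16 mm high and 10 mm wide, darker recess floor 4 mm above the bench, so the recess is 12 mm deep. Fixed to the bench. Origin at the centre of its underside on the bench, z up; x and y square to its sides. It is the place of the small square jar.
- stand_square_large: large square wooden jar stand, 94 by 94 mm, with a square recess 74 by 74 mm; light rim 16 mm high and 10 mm wide, darker recess floor 4 mm above the bench, so the recess is 12 mm deep. Fixed to the bench. Origin at the centre of its underside on the bench, z up; x and y square to its sides. It is the place of the large square jar.
- grease_tin: bystander: opaque grey metal tin with a blue plastic lid, 74 mm across, 68 mm tall, loose, not a glass jar; origin at the centre of its underside.
- glue_bottle: bystander: white plastic bottle, 56 mm in diameter, 150 mm tall, loose; origin at the centre of its underside.

How it is judged:
By the outcome, as a careful person would: the job done as asked, in the order asked, and still so for the second after the job is handed in, with the robot touching nothing.
It also fails if it takes over 120 s, if anything falls off the work surface, if the arm or the gripper's body presses on something with over 40 N, if the wrist force passes 120 N, or if a joint passes its speed limit or range.

### The arm

A 6-joint arm with a two-finger parallel gripper is mounted at the origin on the work surface. World frame = base frame: x ahead of the robot, y to its left, z up, the work surface at z = 0. Lengths are in m, angles in rad, forces in N, time in s.
With the tool pointing down it reaches from about 0.3 to 0.825 m from the base axis. Payload 5.4 kg.
Tool frame: the origin (TCP) lies midway between the tips of the shut fingers; the grasp point (between the pads) lies 19 mm behind it; z points along the fingers, y is the direction in which the jaws open and shut (so a half turn about z gives the same grasp; the last joint's range is limited). The gripper opens to 92 mm and grips with 3 to 60 N. Pads are 20 mm wide; open, the fingers measure 128 mm over their backs; the gripper's body (75 mm by 189 mm) begins 69 mm behind the grasp point.
Start: joints at [-0.21, 0.158, 1.597, -0, 1.386, -0.21], TCP at [0.575, -0, 0.215] pointing down, gripper open.
Joint ranges: [-2.91, 2.91], [-0.94, 2.29], [0.18, 2.7], [-1.29, 4.43], [0.17, 2.64], [-3, 3]. Speed limits (rad/s): [2.57, 2.57, 3.14, 3.14, 3.14, 3.14].

### API

Orientations are given as a rotation vector (axis times angle).
In Python, from plant import r gives the robot as it stands.
- The arm moves only by the tool jog_arm, never from a script. Its argument "motion" is a list that holds one entry, the list of rows, each a list of 4 numbers: the shift along the tool's x, y, z in units of 50 mm (1.0 is 50 mm), then the turn about the tool's z in units of 8 degrees (1.0 is 8 degrees). In form: [[[tx, ty, tz, turn], ...]]. A call has 1 to 12 rows; each row is the pose to reach, as a shift and turn from the pose measured when the call began, along the tool's axes at that moment; what a row does not reach only later rows make up. A row lasts 1/10 s, in which the tool goes at most 50 mm and 8.59 degrees, less where a joint would pass 70% of its speed; a pose out of reach is approached as far as the arm can. A call with a gripper value outside its range is refused whole. "hand" is the closure, from 0 (fully open) to 1 (shut), set as the call begins (left out, the last holds). The fingers move at their own pace and stop on an object; "force" is the grip in N (left out, the last holds). Time passes only in rows, so rows that repeat a pose let the fingers close. It gives the time, the measured TCP pose, the force and the opening at its end, in the units of the state.
- r.observe(): the state, without advancing time (a new reading comes with each control period).
- r.grab_frame(name): name is "scene" or "side" or "wrist"; returns (picture, depth): 400x640x3 uint8, blue, green, red; 400x640 float32, m along the optical axis (not along the pixel's ray), 0 where there is no reading.
- r.camera_info(name): a dict with "intrinsics" (3x3 intrinsics, pixels), "extrinsics" (4x4, takes a point from world to camera coordinates); the wrist camera has in their place "T_tool_cam" (4x4, takes a point from camera to tool coordinates, whose origin is the TCP and whose axes are the flange's). Camera axes: x right, y up, looking along -z (the intrinsics and any distortion apply to the point x, -y, -z); pixel columns grow to the right and rows downward; lengths in m; the calibration is good to about 2 mm. A picture is of the moment at which its call begins: read the wrist's pose just before it. camera_info takes no time and is no camera call.
- r.hand_in(): hands the job in, once; it reports no verdict.
The state is a dict: "t": time; "qpos": joint angles; "qvel": joint speeds; "joint_torque": joint torques, N m; "tcp_pos": TCP position; "tcp_rot": TCP orientation; "force": force on the tool from outside, world axes, zero at the start; "ft_torque": the same for the moment, N m; "gripper_width": opening from 0.0 (shut) to 1.0 (fully open).
Only numpy, scipy, OpenCV 4.12 (cv2) and the standard library are available. Lean on these libraries where they do the work, as an engineer would, in place of code of your own. Each camera call takes 0.05 s, during which the arm holds its last target. There are 200 camera calls.

## Working session

There is one attempt and no reset: what is moved stays moved. The work goes in short steps, Python scripts to look and compute and a tool call to move; the robot and the scene stay as the last step left them, time stands still between calls to the robot, and variables do not carry over. Pictures are saved under pics/ and viewed, about 12 in all and at most 16, crops included, and the job is handed in when it is done.

Besides the shell and the picture viewer there is one more tool, called after "Call:" as name([rows], argument=value, ...), one row to a line, values as JSON. jog_arm: Moves the arm, as the interface text tells. Its arguments: {"type":"object","properties":{"motion":{"type":"array","items":{"type":"array","items":{"type":"array","items":{"type":"number"}}}},"hand":{"type":"number"},"force":{"type":"number"}},"required":["motion"]}

```bash
ls; mkdir -p pics; cat > h.py <<'E'
import numpy as np, cv2
from plant import r
from scipy.spatial.transform import Rotation as R
def pt(name,u,v,z=None,d=None,st=None):
    c=r.camera_info(name); K=np.array(c["intrinsics"])
    if "extrinsics" in c: T=np.linalg.inv(np.array(c["extrinsics"]))
    else:
        s=st or r.observe(); W=np.eye(4); W[:3,:3]=R.from_rotvec(s["tcp_rot"]).as_matrix(); W[:3,3]=s["tcp_pos"]
        T=W@np.array(c["T_tool_cam"])
    ray=np.linalg.inv(K)@[u,v,1]; ray=np.array([ray[0],-ray[1],-1.])
    a=T[:3,:3]@ray; o=T[:3,3]
    k=d if d is not None else (z-o[2])/a[2]
    return o+k*a
E
python3 - <<'E'
from h import *
for n in("scene","side"):
    p,d=r.grab_frame(n); cv2.imwrite(f"pics/{n}0.png",p); np.save(f"{n}0.npy",d)
    c=r.camera_info(n); print({k:np.round(v,3).tolist() if not isinstance(v,str) else v for k,v in c.items()})
print(np.round(r.camera_info("wrist")["T_tool_cam"],3)); print(r.observe())
E
```

```text
pics
{'intrinsics': [[396.569, 0.0, 315.642], [0.0, 396.569, 199.351], [0.0, 0.0, 1.0]], 'extrinsics': [[-0.35, 0.937, 0.011, 0.219], [-0.753, -0.288, 0.591, 0.401], [0.557, 0.199, 0.806, -1.475], [0.0, 0.0, 0.0, 1.0]]}
{'intrinsics': [[447.386, 0.0, 320.911], [0.0, 447.386, 191.458], [0.0, 0.0, 1.0]], 'extrinsics': [[-0.956, -0.292, 0.008, 0.543], [0.194, -0.616, 0.764, -0.132], [-0.219, 0.732, 0.646, -1.152], [0.0, 0.0, 0.0, 1.0]]}
[[ 0.001  0.969  0.248  0.07 ]
 [ 1.    -0.001 -0.001  0.   ]
 [-0.001  0.248 -0.969 -0.17 ]
 [ 0.     0.     0.     1.   ]]
{'t': 0.1, 'qpos': array([-2.10135688e-01,  1.58991878e-01,  1.59804441e+00,  2.71389849e-05,
        1.38617758e+00, -2.10091781e-01]), 'qvel': array([-0.00041755, -0.00279686, -0.00252774,  0.00023697, -0.00089672,
       -0.00105232]), 'joint_torque': array([ 4.86743174e-04, -3.86501849e+01, -3.22960711e+01,  7.02909334e-02,
        3.38891940e-02, -7.24501376e-06]), 'tcp_pos': array([5.74469041e-01, 8.03669662e-05, 2.13745075e-01]), 'tcp_rot': array([-2.22052345e+00, -2.22041485e+00,  1.34979309e-03]), 'force': array([ 0.02224389,  0.19314702, -0.19632727]), 'ft_torque': array([-0.00123231,  0.02598439,  0.01355415]), 'gripper_width': 1.0017613363617142}
```

View pics/scene0.png

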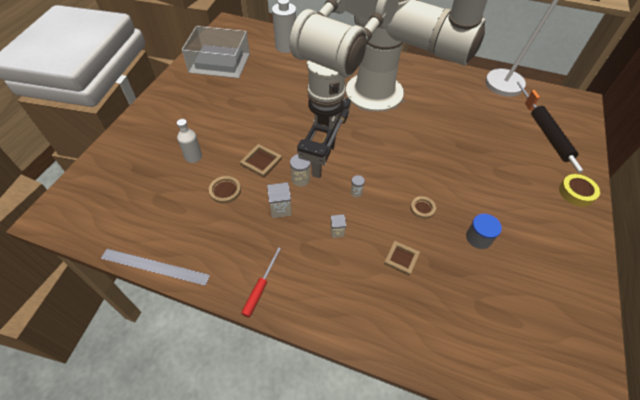

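View pics/side0.png

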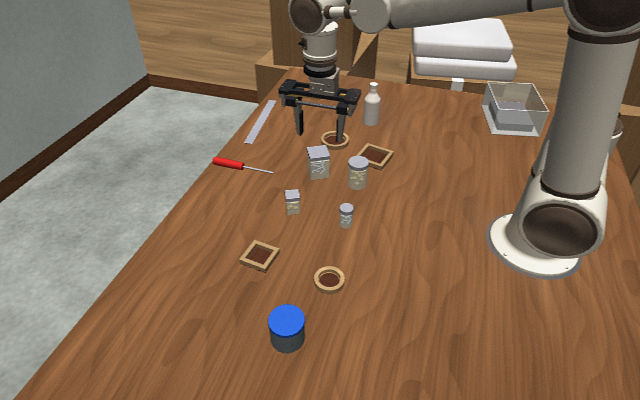

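The scene shows the large square stand at (261,160), the large round stand at (225,189), and the small stands at (424,207) round and (402,257) square. The jars are large round (300,170), large square (280,200), small round (358,186) and small square (338,226). I'll enlarge to get precise pixels.

```bash
python3 - <<'E'
import cv2
p=cv2.imread("pics/scene0.png")[135:275,200:440]
cv2.imwrite("pics/sc_crop.png",cv2.resize(p,None,fx=3.3333,fy=3.3333,interpolation=cv2.INTER_CUBIC))
p=cv2.imread("pics/side0.png")[120:300,230:400]
cv2.imwrite("pics/sd_crop.png",cv2.resize(p,None,fx=3.3333,fy=3.3333,interpolation=cv2.INTER_CUBIC))
E
```

```text
(no output)
```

View pics/sc_crop.png

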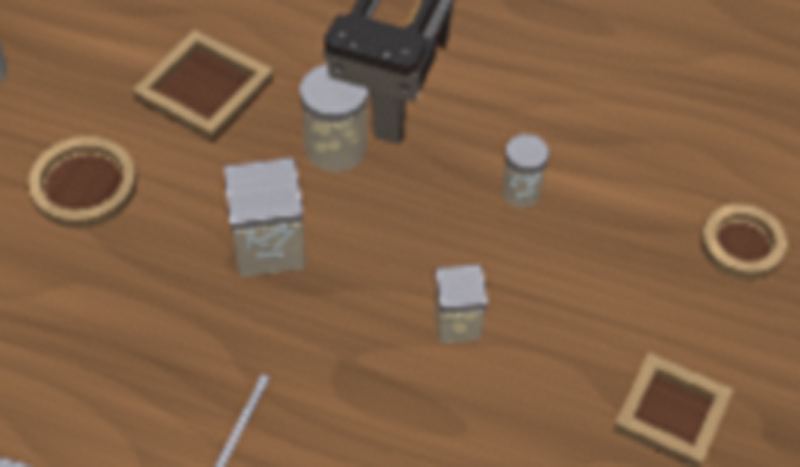

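View pics/sd_crop.png

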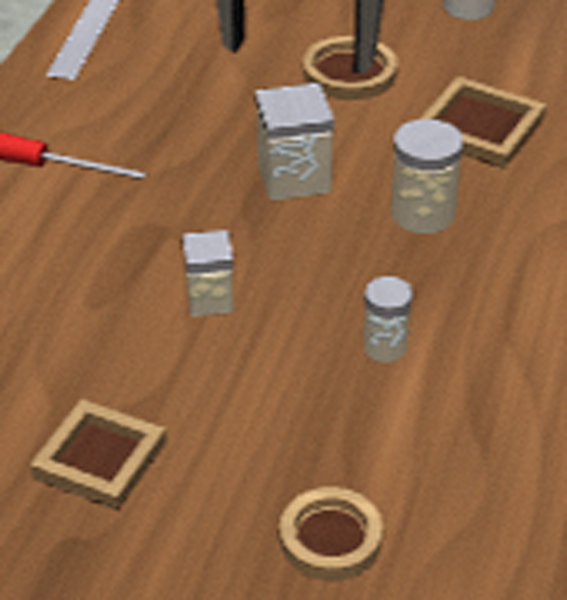

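```bash
python3 - <<'E'
from h import *
D={"jarSL":(.084,[(225,168),(294,160),(302,213),(231,222)],[(256,91),(322,85),(332,123),(264,132)]),
"jarSS":(.062,[(437,270),(483,267),(487,300),(440,307)],[(184,236),(229,231),(233,263),(186,268)]),
"jarRL":(.084,[(333,90)],[(428,144)]),"jarRS":(.062,[(527,153)],[(388,294)]),
"stSL":(.016,[(196,32),(272,73),(211,128),(135,88)],[(461,78),(545,104),(499,152),(425,118)]),
"stSS":(.016,[(651,354),(732,388),(698,455),(616,419)],[(84,402),(165,433),(114,495),(34,462)]),
"stRL":(.016,[(82,177)],[(350,66)]),"stRS":(.016,[(745,237)],[(331,530)])}
for k,(z,a,b) in D.items():
    for n,L,off in(("scene",a,(200,135)),("side",b,(230,120))):
        P=np.array([pt(n,u/3.3333+off[0],v/3.3333+off[1],z)[:2] for u,v in L])
        s=""
        if len(P)==4:
            E=np.roll(P,-1,0)-P; ang=np.degrees(np.arctan2(E[:,1],E[:,0])); s=f"sides {np.round(np.linalg.norm(E,axis=1)*1e3)} ang mod90 {np.round(ang%90)}"
        print(k,n,np.round(P.mean(0),4),s)
for n,u,v in(("scene",484,225),("side",287,322)): print("tin",pt(n,u,v,.068))
print("bottle",pt("scene",183,125,.15),pt("side",374,88,.15))
E
```

```text
jarSL scene [ 0.6145 -0.1125] sides [58. 56. 58. 56.] ang mod90 [29. 30. 30. 30.]
jarSL side [ 0.6091 -0.1044] sides [60. 58. 60. 62.] ang mod90 [27. 25. 30. 25.]
jarSS scene [0.631  0.0667] sides [37. 32. 38. 35.] ang mod90 [25. 24. 31. 23.]
jarSS side [0.6253 0.074 ] sides [37. 40. 37. 39.] ang mod90 [27. 24. 27. 23.]
jarRL scene [ 0.4918 -0.0997] 
jarRL side [ 0.4842 -0.0876] 
jarRS scene [0.4811 0.0758] 
jarRS side [0.4744 0.0822] 
stSL scene [ 0.4679 -0.2426] sides [93. 86. 89. 89.] ang mod90 [76. 73. 78. 76.]
stSL side [ 0.4636 -0.2431] sides [89. 93. 84. 78.] ang mod90 [78. 73. 68. 77.]
stSS scene [0.6471 0.2529] sides [69. 69. 68. 69.] ang mod90 [84. 79. 84. 80.]
stSS side [0.6454 0.2578] sides [71. 67. 68. 67.] ang mod90 [81. 79. 80. 81.]
stRL scene [ 0.6125 -0.294 ] 
stRL side [ 0.6052 -0.2812] 
stRS scene [0.4659 0.2735] 
stRS side [0.4619 0.2805] 
tin [0.51031559 0.43192863 0.068     ]
tin [0.50154788 0.44914693 0.068     ]
bottle [ 0.53468528 -0.44417027  0.15      ] [ 0.51443174 -0.42003327  0.15      ]
```

Call:
jog_arm([
  [[0,0,-1,0],[0,0,-2,0],[0,0,-3,0],[0,0,-4,0],[0,0,-4,0],[0,0,-4,0],[0,0,-4,0]],
], hand=0)

```text
t: 0.8
tcp_pos: [0.5742, 0.0001, 0.4113]
tcp_rot: [-2.218, -2.218, 0.005]
force: [0.2, 0.8, 0.1]
gripper_width: 1.003
```

```bash
cat >> h.py <<'E'
def cloud(name="wrist",save=None):
    s=r.observe(); p,d=r.grab_frame(name)
    if save: cv2.imwrite(save,p)
    v,u=np.mgrid[0:400,0:640]; m=d>0; u,v,d=u[m],v[m],d[m]
    c=r.camera_info(name); K=np.array(c["intrinsics"])
    if "extrinsics" in c: T=np.linalg.inv(np.array(c["extrinsics"]))
    else:
        W=np.eye(4); W[:3,:3]=R.from_rotvec(s["tcp_rot"]).as_matrix(); W[:3,3]=s["tcp_pos"]; T=W@np.array(c["T_tool_cam"])
    P=np.stack([(u-K[0,2])/K[0,0]*d,-(v-K[1,2])/K[1,1]*d,-d],1)@T[:3,:3].T+T[:3,3]
    return P,p,s
def blobs(P,z0,z1,tcp,minn=60):
    "components of points between heights, on a 2 mm grid: n, rect centre, size, angle, height"
    Q=P[(P[:,2]>z0)&(P[:,2]<z1)]; o=np.array([.2,-.6]); g=np.zeros((400,600),np.uint8)
    ij=((Q[:,:2]-o)/.002).astype(int); ok=((ij>=0)&(ij<[400,600])).all(1); Q,ij=Q[ok],ij[ok]
    g[ij[:,0],ij[:,1]]=255; g=cv2.morphologyEx(g,cv2.MORPH_CLOSE,np.ones((5,5),np.uint8))
    n,lab=cv2.connectedComponents(g); l=lab[ij[:,0],ij[:,1]]
    for k in range(1,n):
        q=Q[l==k]
        if len(q)<minn: continue
        (c,sz,a)=cv2.minAreaRect((q[:,:2]*1e3).astype(np.float32)); 
        cc,rr=cv2.minEnclosingCircle((q[:,:2]*1e3).astype(np.float32))
        print(len(q),"rect",np.round(c,1),np.round(sz,1),round(a,1),"circ",np.round(cc,1),round(rr,1),"z",np.round(np.median(q[:,2])*1e3,1))
E
python3 - <<'E'
from h import *
P,p,s=cloud("wrist","pics/w1.png"); print(s["tcp_pos"],np.round(r.camera_info("wrist")["intrinsics"],1).tolist(), len(P))
print(P.min(0),P.max(0),np.median(P[:,2]))
print("tops");blobs(P,.05,.11,s)
print("rims");blobs(P,.010,.022,s)
E
```

```text
[5.74229897e-01 1.00113031e-04 4.11313680e-01] [[284.0, 0.0, 318.9], [0.0, 284.0, 196.3], [0.0, 0.0, 1.0]] 253243
[-0.1548039  -0.6683371  -0.76049789] [2.22079001 0.5653253  0.54148631] 0.00013348808099122866
tops
354 rect [477.4  74.5] [35.6 34.5] 0.5 circ [477.4  75. ] 18.2 z 61.3
872 rect [489.2 -99.8] [57.4 57. ] 86.5 circ [ 488.5 -100.2] 29.5 z 83.2
1094 rect [ 612.7 -113.2] [59.2 59. ] 29.8 circ [ 612.8 -113.1] 40.6 z 83.3
448 rect [630.  66.] [37.  36.4] 25.8 circ [630.   66.2] 24.8 z 61.5
rims
572 rect [ 467.1 -243.4] [94.5 93.9] 77.0 circ [ 467.6 -242.8] 65.3 z 15.3
423 rect [465.5 259. ] [42.8 70.3] 89.8 circ [465.4 272.3] 35.3 z 15.2
84 rect [ 521.2 -436.8] [51.  17.6] 8.9 circ [ 522.6 -445.3] 25.5 z 16.3
212 rect [ 609.8 -264. ] [87.2 32. ] 1.5 circ [ 610.2 -279.2] 43.6 z 15.0
727 rect [648.5 250.9] [66.5 72.3] 82.6 circ [648.4 250.9] 48.6 z 15.5
362 rect [838.  -63.1] [198.8  24.1] 0.8 circ [838.  -58.1] 99.4 z 16.8
```

View pics/w1.png

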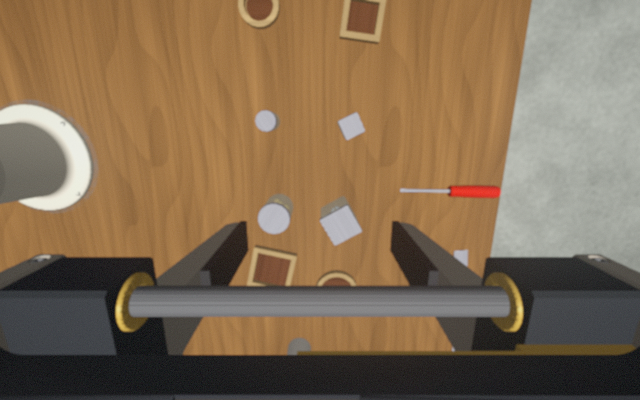

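The wrist view shows all four lids and stands, and the depth blobs agree with the given sizes and heights. I'll start with the small round jar.

Call:
jog_arm([
  [[0.5,-0.65,0.5,0],[1.0,-1.3,1.0,0],[1.5,-1.94,1.5,0],[1.5,-1.94,2.4,0],[1.5,-1.94,3.3,0],[1.5,-1.94,4.2,0],[1.5,-1.94,5.2,0],[1.5,-1.94,5.2,0],[1.5,-1.94,5.2,0],[1.5,-1.94,5.2,0]],
], hand=0)

```text
t: 1.85
tcp_pos: [0.4772, 0.0753, 0.1542]
tcp_rot: [-2.22, -2.22, 0.001]
force: [-0.5, 0.1, 0.4]
gripper_width: 1.004
```

```bash
cat >> h.py <<'E'
def units(x,y,z,yaw=None):
    "tool units from the present pose to TCP (x,y,z); yaw = world angle of the tool's y axis, mod 180"
    s=r.observe(); M=R.from_rotvec(s["tcp_rot"]).as_matrix(); d=M.T@(np.array([x,y,z])-s["tcp_pos"])/.05
    cur=np.degrees(np.arctan2(M[1,1],M[0,1])); t=0
    if yaw is not None: t=(-(yaw-cur)+90)%180-90
    print("pos",np.round(s["tcp_pos"],4),"yaw",round(cur,1),"q6",round(s["qpos"][5],2),"tilt",np.round(M[:2,2],4),"F",np.round(s["force"],1),"w",round(s["gripper_width"],3),"| units",np.round(d,3),"turn",round(t/8,2),"deg",round(t,1))
E
python3 - <<'E'
from h import *
P,p,s=cloud(); blobs(P,.05,.11,s); blobs(P,.01,.022,s); units(.4774,.0748,.025)
E
```

```text
1156 rect [489.  -83.8] [27.6 57.7] 88.5 circ [488.6 -97.4] 28.8 z 67.9
1148 rect [477.3  76. ] [35.9 35.8] 87.1 circ [477.3  75.7] 18.4 z 61.3
629 rect [594.8 -90.9] [48.1  4.5] 31.4 circ [595.5 -92.1] 24.0 z 60.5
1655 rect [629.6  66.5] [37.3 37.8] 25.5 circ [630.   66.9] 25.6 z 61.3
890 rect [465.  249.2] [65.3 21.8] 0.2 circ [465. 260.] 32.6 z 15.2
156 rect [588.6 -94.5] [34.8  4.2] 34.5 circ [589.5 -95.8] 17.4 z 17.0
211 rect [618.6  70.7] [47.2 24. ] 69.8 circ [629.5  66.7] 23.6 z 16.1
1944 rect [647.3 240.9] [46.3 73.7] 82.9 circ [647.2 241.5] 42.5 z 15.4
pos [0.4775 0.0753 0.1546] yaw -0.0 q6 -0.09 tilt [-0.0013  0.0008] F [ 0.5  0.2 -0.7] w 0.999 | units [-1.200e-02  1.000e-03  2.592e+00] turn 0.0 deg 0
```

Call:
jog_arm([
  [[0,0,0.7,0],[0,0,1.4,0],[0,0,2.0,0],[0,0,2.4,0],[0,0,2.6,0],[0,0,2.6,0],[0,0,2.6,0]],
])

```text
t: 2.6
tcp_pos: [0.4791, 0.0752, 0.0264]
tcp_rot: [2.221, 2.221, 0.003]
force: [0.4, -0.3, 0.6]
gripper_width: 0.996
```

Call:
jog_arm([
  [[0,0,0,0],[0,0,0,0],[0,0,0,0],[0,0,0,0],[0,0,0,0],[0,0,0,0],[0,0,0,0],[0,0,0,0]],
], hand=1, force=18)

```text
t: 3.4
tcp_pos: [0.479, 0.0753, 0.0263]
tcp_rot: [2.221, 2.221, 0.002]
force: [0.0, 0.4, 0.5]
gripper_width: 0.386
```

Call:
jog_arm([
  [[0,0,-0.1,0],[0,0,-0.4,0],[0,0,-0.8,0],[0,0,-1.3,0],[0,0,-1.8,0],[0,0,-2.2,0],[0,0,-2.2,0],[0,0,-2.2,0]],
])

```text
t: 4.2
tcp_pos: [0.4787, 0.0752, 0.136]
tcp_rot: [2.221, 2.221, 0.003]
force: [0.6, 0.2, -1.6]
gripper_width: 0.383
```

```bash
python3 - <<'E'
from h import *
units(.4654,.2723,.1346)
P,p,s=cloud(); blobs(P,.01,.022,s)
E
```

```text
pos [0.4787 0.0752 0.136 ] yaw -0.0 q6 -0.09 tilt [0.0017 0.0005] F [ 0.6  0.2 -1.6] w 0.383 | units [ 3.942 -0.265  0.031] turn 0.0 deg 0
784 rect [465.4 246.1] [59.2 15.8] 0.8 circ [465.3 253.9] 29.6 z 15.1
158 rect [487.2 -81.8] [55.3 20.5] 4.4 circ [488.  -91.7] 27.6 z 18.2
248 rect [619.   71.2] [47.  23.7] 67.9 circ [629.8  66.8] 23.5 z 16.1
1982 rect [647. 238.] [40.4 73.8] 82.7 circ [647.  237.4] 41.2 z 15.4
```

Call:
jog_arm([
  [[0.6,-0.04,0,0],[1.3,-0.09,0,0],[2.1,-0.14,0,0],[2.9,-0.2,0,0],[3.6,-0.25,0,0],[3.94,-0.26,0,0],[3.94,-0.26,0,0],[3.94,-0.26,0,0]],
])

```text
t: 5.05
tcp_pos: [0.4641, 0.2717, 0.1339]
tcp_rot: [-2.22, -2.221, 0.004]
force: [0.6, -0.7, -0.2]
gripper_width: 0.387
```

```bash
python3 - <<'E'
from h import *
P,p,s=cloud("wrist","pics/w2.png"); blobs(P,.01,.022,s); units(.4654,.2723,.0305)
E
```

```text
1353 rect [465.7 279.7] [60.4 71.1] 86.9 circ [465.4 274.6] 35.7 z 15.3
222 rect [500.7 415.8] [19.5 63.5] 76.3 circ [503.  425.2] 31.7 z 16.4
2593 rect [649.3 254.3] [72.4 73.7] 82.5 circ [649.1 254.5] 50.7 z 15.4
pos [0.4644 0.2713 0.1342] yaw -0.0 q6 0.3 tilt [-0.0021 -0.0004] F [ 0.2  0.4 -1.1] w 0.389 | units [0.021 0.024 2.074] turn 0.0 deg 0
```

View pics/w2.png

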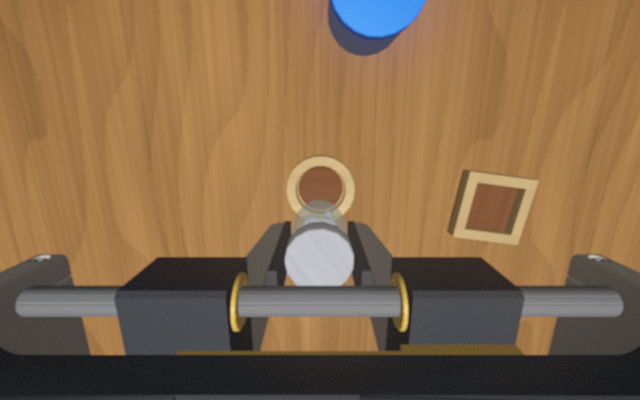

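The jar hangs just over the small round stand's recess at (320,187). I'll lower it slowly.

Call:
jog_arm([
  [[0.05,0.02,0.4,0],[0.05,0.02,0.9,0],[0.05,0.02,1.3,0],[0.05,0.02,1.6,0],[0.05,0.02,1.8,0],[0.05,0.02,1.9,0],[0.05,0.02,1.97,0],[0.05,0.02,2.01,0],[0.05,0.02,2.01,0],[0.05,0.02,2.01,0]],
])

```text
t: 6.1
tcp_pos: [0.4657, 0.274, 0.0343]
tcp_rot: [-2.221, -2.221, 0.001]
force: [-0.0, -0.5, -1.3]
gripper_width: 0.388
```

```bash
python3 - <<'E'
from h import *
units(.4654,.2740,.0303)
E
```

```text
pos [0.4657 0.274  0.0343] yaw -0.0 q6 0.31 tilt [-0.0011 -0.    ] F [-0.  -0.5 -1.3] w 0.388 | units [ 0.001 -0.005  0.079] turn 0.0 deg 0
```

Call:
jog_arm([
  [[0,0,0.03,0],[0,0,0.05,0],[0,0,0.07,0],[0,0,0.09,0],[0,0,0.1,0],[0,0,0.1,0]],
])

```text
t: 6.7
tcp_pos: [0.4657, 0.274, 0.0303]
tcp_rot: [-2.221, -2.221, 0.002]
force: [-3.7, -2.1, 8.3]
gripper_width: 0.389
```

Call:
jog_arm([
  [[0,0,-0.01,0],[0,0,-0.01,0],[0,0,-0.01,0],[0,0,-0.01,0],[0,0,-0.01,0],[0,0,-0.01,0],[0,0,-0.01,0],[0,0,-0.01,0]],
], hand=0)

```text
t: 7.5
tcp_pos: [0.4657, 0.274, 0.0308]
tcp_rot: [-2.221, -2.221, 0.002]
force: [-0.2, 1.2, 0.2]
gripper_width: 1.0
```

Call:
jog_arm([
  [[0,0,-0.5,0],[0,0,-1.2,0],[0,0,-2.0,0],[0,0,-2.8,0],[0,0,-3.6,0],[0,0,-4.2,0],[0,0,-4.2,0],[0,0,-4.2,0]],
])

```text
t: 8.3
tcp_pos: [0.4662, 0.2741, 0.241]
tcp_rot: [-2.221, -2.221, 0.001]
force: [-0.1, 0.2, -0.8]
gripper_width: 1.001
```

```bash
python3 - <<'E'
from h import *
P,p,s=cloud("wrist","pics/w3.png"); print("tops");blobs(P,.05,.11,s);print("rims"); blobs(P,.01,.022,s); units(.4888,-.1,.2)
E
```

```text
tops
687 rect [465.6 274.7] [35.1 35.1] 2.0 circ [465.9 274.2] 18.5 z 65.4
3876 rect [507.  437.9] [67.1 72. ] 89.9 circ [506.8 441. ] 36.9 z 67.5
358 rect [625.   64.2] [25.6 37.9] 27.4 circ [625.5  64.4] 21.5 z 61.5
rims
909 rect [465.1 274.5] [71.  70.1] 9.2 circ [465.1 274.2] 35.8 z 15.4
73 rect [496.6 413.1] [11.7 52.2] 69.4 circ [498.6 418.6] 26.1 z 15.7
1384 rect [648.8 254.3] [72.5 73.1] 82.2 circ [649.  254.6] 50.2 z 15.4
pos [0.4654 0.2738 0.2396] yaw -0.0 q6 0.31 tilt [-0.0032 -0.0008] F [-0.6 -0.2 -0. ] w 1.001 | units [-7.476  0.471  0.796] turn 0.0 deg 0
```

Small round jar is seated: centred on its stand and its top is at 65 mm. Next is the large round jar.

Call:
jog_arm([
  [[-0.6,0.04,0,0],[-1.5,0.1,0,0],[-2.4,0.15,0,0],[-3.3,0.2,0,0],[-4.2,0.26,0.2,0],[-5.1,0.32,0.4,0],[-6.0,0.37,0.6,0],[-6.8,0.43,0.8,0],[-7.3,0.47,0.8,0],[-7.48,0.47,0.8,0],[-7.48,0.47,0.8,0],[-7.48,0.47,0.8,0]],
])

```text
t: 9.55
tcp_pos: [0.4884, -0.099, 0.1992]
tcp_rot: [-2.219, -2.22, 0.004]
force: [-0.1, 0.0, -0.1]
gripper_width: 0.999
```

```bash
python3 - <<'E'
from h import *
P,p,s=cloud(); print("tops");blobs(P,.075,.11,s);print("rims"); blobs(P,.01,.022,s); units(.4888,-.1,.036)
E
```

```text
tops
2432 rect [488.5 -99.8] [57.6 57.7] 17.2 circ [ 488.6 -100. ] 29.5 z 83.4
3101 rect [ 612.8 -113.2] [59.2 59.6] 30.2 circ [ 612.6 -113.2] 40.7 z 83.4
rims
998 rect [ 470.7 -228. ] [62.6 93.9] 77.0 circ [ 470.5 -227.9] 55.7 z 15.3
609 rect [ 610.3 -319.7] [44.4 91.6] 89.6 circ [ 610.4 -302.1] 45.8 z 15.2
136 rect [596.3 -91.7] [59.5 17.9] 48.1 circ [603.  -97.7] 29.7 z 16.2
157 rect [615.   59.1] [ 4.6 35.6] 26.2 circ [617.1  60.1] 17.8 z 16.3
797 rect [811.7 -61.2] [ 24.3 147.2] 88.1 circ [811.5 -69.2] 73.7 z 15.7
pos [ 0.4886 -0.0988  0.1995] yaw 0.1 q6 -0.44 tilt [-0.0037 -0.0001] F [-0.6 -0.1 -0.4] w 1.001 | units [-0.024  0.016  3.27 ] turn 0.0 deg 0
```

Call:
jog_arm([
  [[-0.02,0.01,0.7,0],[-0.02,0.01,1.5,0],[-0.02,0.01,2.2,0],[-0.02,0.01,2.7,0],[-0.02,0.01,3.1,0],[-0.02,0.01,3.27,0],[-0.02,0.01,3.27,0],[-0.02,0.01,3.27,0]],
])

```text
t: 10.4
tcp_pos: [0.4893, -0.0996, 0.037]
tcp_rot: [-2.218, -2.223, 0.003]
force: [-0.3, -0.4, 0.3]
gripper_width: 1.003
```

Call:
jog_arm([
  [[0,0,0,0],[0,0,0,0],[0,0,0,0],[0,0,0,0],[0,0,0,0],[0,0,0,0],[0,0,0,0],[0,0,0,0]],
], hand=1, force=25)

```text
t: 11.2
tcp_pos: [0.4893, -0.0997, 0.0372]
tcp_rot: [-2.218, -2.223, 0.004]
force: [-1.9, 0.8, 3.8]
gripper_width: 0.628
```

Call:
jog_arm([
  [[0,0,-0.1,0],[0,0,-0.4,0],[0,0,-0.8,0],[0,0,-1.3,0],[0,0,-1.9,0],[0,0,-2.5,0],[0,0,-2.8,0],[0,0,-2.8,0],[0,0,-2.8,0]],
])

```text
t: 12.1
tcp_pos: [0.4892, -0.0993, 0.1763]
tcp_rot: [-2.218, -2.222, 0.004]
force: [-0.3, 0.1, -2.6]
gripper_width: 0.629
```

```bash
python3 - <<'E'
from h import *
units(.6103,-.295,.18)
E
```

```text
pos [ 0.4892 -0.0993  0.1763] yaw 0.1 q6 -0.44 tilt [-0.0033 -0.0003] F [-0.3  0.1 -2.6] w 0.629 | units [-3.919  2.414 -0.08 ] turn 0.0 deg 0
```

Call:
jog_arm([
  [[-0.5,0.3,0,0],[-1.1,0.7,0,0],[-1.7,1.1,0,0],[-2.3,1.45,0,0],[-2.9,1.8,0,0],[-3.4,2.1,0,0],[-3.8,2.35,0,0],[-3.92,2.41,0,0],[-3.92,2.41,0,0],[-3.92,2.41,0,0]],
])

```text
t: 13.1
tcp_pos: [0.6094, -0.2938, 0.1748]
tcp_rot: [-2.215, -2.221, 0.004]
force: [0.1, 0.0, -1.8]
gripper_width: 0.624
```

```bash
python3 - <<'E'
from h import *
P,p,s=cloud("wrist","pics/w4.png"); blobs(P,.01,.022,s); units(.6103,-.295,.0412)
E
```

```text
2959 rect [ 466.8 -244.3] [94.3 94.9] 77.0 circ [ 467.1 -244.2] 66.2 z 15.3
1192 rect [ 611.6 -282. ] [66.7 91.9] 88.0 circ [ 611.2 -294.8] 46.8 z 15.3
191 rect [ 608.9 -133.6] [37.4 77. ] 77.3 circ [ 613.  -115.4] 38.5 z 16.0
pos [ 0.6095 -0.2937  0.1753] yaw 0.2 q6 -0.63 tilt [-0.0046  0.001 ] F [-0.1  0.4 -2.2] w 0.629 | units [-0.028  0.028  2.681] turn 0.0 deg 0
```

View pics/w4.png

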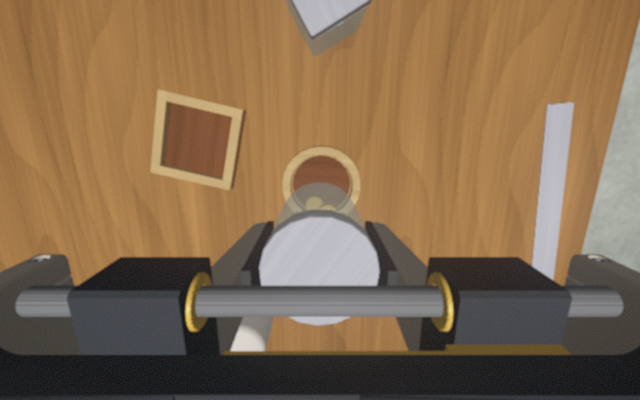

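The jar is above the large round stand at (321,183), and the bottle is clear. I'll lower it.

Call:
jog_arm([
  [[-0.03,0.035,0.4,0],[-0.03,0.035,1.0,0],[-0.03,0.035,1.6,0],[-0.03,0.035,2.1,0],[-0.03,0.035,2.4,0],[-0.03,0.035,2.52,0],[-0.03,0.035,2.58,0],[-0.03,0.035,2.6,0],[-0.03,0.035,2.6,0],[-0.03,0.035,2.6,0]],
])

```text
t: 14.15
tcp_pos: [0.6113, -0.2956, 0.0465]
tcp_rot: [-2.217, -2.223, 0.004]
force: [-0.5, 0.5, -2.2]
gripper_width: 0.626
```

```bash
python3 - <<'E'
from h import *
units(.611,-.295,.0412)
E
```

```text
pos [ 0.6113 -0.2956  0.0465] yaw 0.2 q6 -0.63 tilt [-0.003  -0.0002] F [-0.5  0.5 -2.2] w 0.626 | units [ 0.012 -0.006  0.106] turn 0.0 deg 0
```

Call:
jog_arm([
  [[0,0,0.03,0],[0,0,0.06,0],[0,0,0.09,0],[0,0,0.11,0],[0,0,0.12,0],[0,0,0.12,0]],
])

```text
t: 14.75
tcp_pos: [0.6114, -0.2956, 0.0413]
tcp_rot: [-2.217, -2.223, 0.004]
force: [-2.4, 2.0, 5.2]
gripper_width: 0.628
```

Call:
jog_arm([
  [[0,0,-0.01,0],[0,0,-0.01,0],[0,0,-0.01,0],[0,0,-0.01,0],[0,0,-0.01,0],[0,0,-0.01,0]],
], hand=0)

```text
t: 15.35
tcp_pos: [0.6114, -0.2956, 0.0417]
tcp_rot: [-2.217, -2.223, 0.004]
force: [-0.5, -0.2, 0.7]
gripper_width: 1.002
```

Call:
jog_arm([
  [[0,0,-0.5,0],[0,0,-1.2,0],[0,0,-2.0,0],[0,0,-2.8,0],[0,0,-3.6,0],[0,0,-4.2,0],[0,0,-4.2,0],[0,0,-4.2,0]],
])

```text
t: 16.15
tcp_pos: [0.6122, -0.2957, 0.2519]
tcp_rot: [-2.217, -2.224, 0.003]
force: [0.5, 0.5, 0.1]
gripper_width: 0.997
```

```bash
python3 - <<'E'
from h import *
P,p,s=cloud("wrist","pics/w5.png"); print("tops");blobs(P,.05,.11,s);print("rims"); blobs(P,.01,.022,s); units(.630,.0663,.2,25.8)
E
```

```text
tops
524 rect [ 529.8 -437.9] [19.6 52.1] 72.7 circ [ 526.9 -447.2] 26.0 z 69.6
2957 rect [ 613.1 -114.2] [59.  58.5] 30.0 circ [ 612.7 -114.1] 40.4 z 83.3
1894 rect [ 611.2 -295.4] [58.1 57.2] 1.3 circ [ 611.3 -295.9] 29.4 z 87.4
rims
1933 rect [ 466.6 -244.3] [94.4 95. ] 77.1 circ [ 466.8 -244.2] 66.2 z 15.3
125 rect [ 531.2 -439.8] [21.1 54. ] 66.3 circ [ 527.  -449.5] 27.0 z 16.4
911 rect [ 611.  -289.8] [93.  82.5] 0.5 circ [ 610.9 -295.3] 46.9 z 15.4
81 rect [ 624.3 -139. ] [57.5 13. ] 16.3 circ [ 622.5 -132.7] 28.8 z 15.9
234 rect [887.8 -75.4] [ 3.1 98.7] 89.1 circ [887.9 -73.9] 49.3 z 14.4
pos [ 0.6115 -0.2952  0.2501] yaw 0.2 q6 -0.63 tilt [-0.0048  0.001 ] F [-0.8  0.3 -0.4] w 1.0 | units [7.227 0.396 1.007] turn -3.2 deg -25.6
```

Large round jar is seated: centred, top at 87 mm. Next is the small square jar.

Call:
jog_arm([
  [[0.6,0.03,0,-0.5],[1.5,0.08,0,-1.0],[2.4,0.13,0,-1.5],[3.3,0.18,0.2,-2.0],[4.2,0.23,0.4,-2.5],[5.1,0.28,0.6,-3.0],[6.0,0.33,0.8,-3.2],[6.8,0.38,1.0,-3.2],[7.23,0.4,1.0,-3.2],[7.23,0.4,1.0,-3.2],[7.23,0.4,1.0,-3.2],[7.23,0.4,1.0,-3.2]],
])

```text
t: 17.4
tcp_pos: [0.6299, 0.0651, 0.1995]
tcp_rot: [-1.669, -2.655, 0.004]
force: [0.0, -0.3, 1.3]
gripper_width: 1.002
```

```bash
python3 - <<'E'
from h import *
P,p,s=cloud(); print("tops");blobs(P,.055,.11,s);print("rims"); blobs(P,.01,.022,s); units(.630,.0663,.025,25.8)
E
```

```text
tops
1317 rect [ 619.5 -123.6] [59.6 36.9] 27.2 circ [ 618.9 -122.5] 33.5 z 83.4
1092 rect [630.   66.6] [37.  36.3] 25.8 circ [630.   66.5] 24.8 z 61.4
rims
172 rect [608.8 -86.6] [54.  20.8] 3.0 circ [609.3 -97. ] 27.0 z 15.8
2289 rect [649.3 254.1] [73.2 72.2] 82.5 circ [649.3 253.9] 50.6 z 15.4
297 rect [859.7 -61.9] [25.4 78.1] 86.7 circ [859.3 -68.9] 39.1 z 18.1
pos [0.6301 0.0649 0.1998] yaw 25.7 q6 -0.54 tilt [-0.0056  0.0007] F [ 0.2  0.3 -0.3] w 1.001 | units [0.014 0.027 3.497] turn -0.02 deg -0.1
```

Call:
jog_arm([
  [[0.02,0.02,0.7,0],[0.02,0.02,1.5,0],[0.02,0.02,2.3,0],[0.02,0.02,2.9,0],[0.02,0.02,3.3,0],[0.02,0.02,3.49,0],[0.02,0.02,3.49,0],[0.02,0.02,3.49,0]],
])

```text
t: 18.25
tcp_pos: [0.6306, 0.0658, 0.0267]
tcp_rot: [-1.671, -2.656, 0.002]
force: [0.8, -0.3, 0.4]
gripper_width: 0.996
```

Call:
jog_arm([
  [[0,0,0,0],[0,0,0,0],[0,0,0,0],[0,0,0,0],[0,0,0,0],[0,0,0,0],[0,0,0,0],[0,0,0,0]],
], hand=1, force=18)

```text
t: 19.05
tcp_pos: [0.6305, 0.0659, 0.0266]
tcp_rot: [-1.671, -2.656, 0.002]
force: [-0.1, -0.7, 0.6]
gripper_width: 0.388
```

Call:
jog_arm([
  [[0,0,-0.1,0],[0,0,-0.4,0],[0,0,-0.8,0],[0,0,-1.3,0],[0,0,-1.8,0],[0,0,-2.2,0],[0,0,-2.2,0],[0,0,-2.2,0]],
])

```text
t: 19.85
tcp_pos: [0.6311, 0.0658, 0.137]
tcp_rot: [-1.672, -2.657, 0.002]
force: [-0.4, -0.1, -1.0]
gripper_width: 0.388
```

```bash
python3 - <<'E'
from h import *
units(.649,.254,.137,82.4-90)
E
```

```text
pos [0.6311 0.0658 0.137 ] yaw 25.6 q6 -0.53 tilt [-0.0028  0.0004] F [-0.4 -0.1 -1. ] w 0.388 | units [3.239e+00 1.952e+00 2.000e-03] turn 4.15 deg 33.2
```

Call:
jog_arm([
  [[0.4,0.25,0,0.5],[0.9,0.55,0,1.1],[1.4,0.85,0,1.8],[1.9,1.15,0,2.5],[2.4,1.45,0,3.2],[2.9,1.75,0,3.8],[3.24,1.95,0,4.15],[3.24,1.95,0,4.15],[3.24,1.95,0,4.15],[3.24,1.95,0,4.15]],
])

```text
t: 20.85
tcp_pos: [0.6485, 0.2528, 0.1362]
tcp_rot: [-2.361, -2.068, 0.005]
force: [0.3, -0.3, -1.8]
gripper_width: 0.388
```

```bash
python3 - <<'E'
from h import *
P,p,s=cloud("wrist","pics/w6.png"); blobs(P,.01,.022,s); units(.649,.254,.0306,-7.6)
E
```

```text
1655 rect [469.6 275.2] [63.4 71. ] 14.1 circ [466.1 274.2] 36.0 z 15.1
484 rect [522.8 420. ] [64.6 20.8] 36.5 circ [516.7 428.3] 32.3 z 16.3
1701 rect [649.5 256.1] [68.7 72.1] 82.5 circ [649.6 256.2] 49.2 z 15.4
pos [0.6487 0.2527 0.1365] yaw -7.6 q6 0.33 tilt [-0.0039 -0.0001] F [ 0.6  0.1 -1.3] w 0.387 | units [0.028 0.011 2.117] turn -0.0 deg -0.0
```

View pics/w6.png

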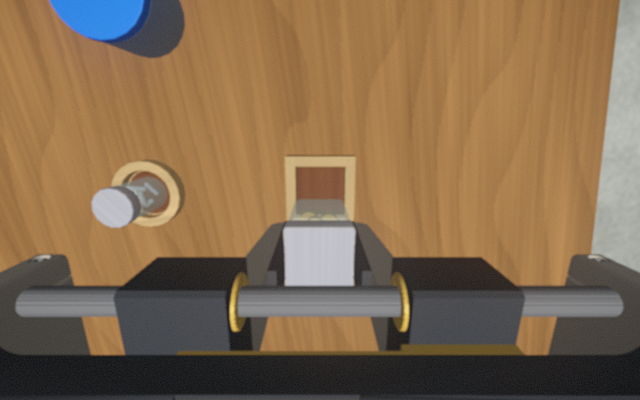

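The small square jar is aligned with its stand at (320,187), and the round jar stands in its recess at (148,193). I'll lower it.

Call:
jog_arm([
  [[0.03,0.02,0.4,0],[0.03,0.02,0.9,0],[0.03,0.02,1.4,0],[0.03,0.02,1.75,0],[0.03,0.02,1.92,0],[0.03,0.02,2.0,0],[0.03,0.02,2.04,0],[0.03,0.02,2.04,0],[0.03,0.02,2.04,0]],
])

```text
t: 21.8
tcp_pos: [0.6503, 0.2543, 0.0357]
tcp_rot: [-2.363, -2.068, 0.002]
force: [-0.0, -0.0, -1.6]
gripper_width: 0.393
```

```bash
python3 - <<'E'
from h import *
units(.649,.254,.0306,-7.6)
E
```

```text
pos [0.6503 0.2543 0.0357] yaw -7.6 q6 0.33 tilt [-0.0019  0.0003] F [-0.  -0.  -1.6] w 0.393 | units [-0.009 -0.025  0.102] turn -0.0 deg -0.0
```

Call:
jog_arm([
  [[0,-0.01,0.03,0],[0,-0.02,0.06,0],[0,-0.02,0.09,0],[0,-0.02,0.11,0],[0,-0.02,0.12,0],[0,-0.02,0.12,0]],
])

```text
t: 22.4
tcp_pos: [0.6494, 0.2544, 0.0305]
tcp_rot: [-2.363, -2.068, 0.002]
force: [-3.8, -1.6, 5.1]
gripper_width: 0.394
```

Call:
jog_arm([
  [[0,0,-0.01,0],[0,0,-0.01,0],[0,0,-0.01,0],[0,0,-0.01,0],[0,0,-0.01,0],[0,0,-0.01,0],[0,0,-0.01,0],[0,0,-0.01,0]],
], hand=0)

```text
t: 23.2
tcp_pos: [0.6494, 0.2544, 0.0311]
tcp_rot: [-2.363, -2.068, 0.002]
force: [-0.2, -0.5, -0.5]
gripper_width: 0.998
```

Call:
jog_arm([
  [[0,0,-0.5,0],[0,0,-1.2,0],[0,0,-2.0,0],[0,0,-2.8,0],[0,0,-3.6,0],[0,0,-4.2,0],[0,0,-4.2,0],[0,0,-4.2,0]],
])

```text
t: 24.0
tcp_pos: [0.65, 0.2544, 0.2413]
tcp_rot: [-2.363, -2.069, 0.001]
force: [-0.4, -0.6, 0.0]
gripper_width: 0.998
```

```bash
python3 - <<'E'
from h import *
P,p,s=cloud("wrist","pics/w7.png"); print("tops");blobs(P,.05,.11,s);print("rims"); blobs(P,.01,.022,s); units(.6128,-.1136,.2,29.9); units(.6128,-.1136,.2,29.9-90)
E
```

```text
tops
782 rect [466.5 274. ] [36.1 36.2] 3.1 circ [466.3 274.1] 18.5 z 65.1
4119 rect [507.  438.3] [68.4 73.8] 81.5 circ [507.4 440.9] 37.2 z 67.3
874 rect [650.  255.4] [36.5 36.3] 82.4 circ [649.4 255.3] 25.0 z 65.3
rims
886 rect [469.4 275.1] [62.8 71.1] 12.8 circ [465.7 274.4] 35.9 z 15.1
200 rect [524.9 425.1] [67.7 24.8] 47.8 circ [515.7 433.4] 33.9 z 16.4
1181 rect [649.1 254.6] [71.4 72. ] 82.5 circ [649.2 254.4] 50.1 z 15.5
180 rect [785.9 -61. ] [ 6.2 93.3] 88.0 circ [785.9 -61.1] 46.7 z 14.1
pos [0.6492 0.2542 0.2394] yaw -7.6 q6 0.33 tilt [-0.004  -0.0002] F [-0.1  0.4 -0.6] w 1.0 | units [-7.388  0.254  0.793] turn -4.69 deg -37.5
pos [0.6492 0.2542 0.2394] yaw -7.6 q6 0.33 tilt [-0.004  -0.0002] F [-0.1  0.4 -0.6] w 1.0 | units [-7.388  0.254  0.793] turn 6.56 deg 52.5
```

Small square jar is seated. Next is the large square jar.

Call:
jog_arm([
  [[-0.6,0.02,0,-0.5],[-1.5,0.05,0,-1.1],[-2.4,0.08,0,-1.8],[-3.3,0.11,0.2,-2.4],[-4.2,0.15,0.4,-3.0],[-5.1,0.18,0.6,-3.6],[-6.0,0.21,0.8,-4.2],[-6.8,0.24,0.8,-4.69],[-7.39,0.25,0.8,-4.69],[-7.39,0.25,0.8,-4.69],[-7.39,0.25,0.8,-4.69],[-7.39,0.25,0.8,-4.69]],
])

```text
t: 25.25
tcp_pos: [0.6121, -0.1122, 0.1984]
tcp_rot: [-1.568, -2.716, 0.003]
force: [0.5, -0.4, -0.5]
gripper_width: 1.002
```

```bash
python3 - <<'E'
from h import *
P,p,s=cloud(); print("tops");blobs(P,.055,.11,s);print("rims"); blobs(P,.01,.022,s); units(.6128,-.1136,.036,29.9)
E
```

```text
tops
3263 rect [ 612.9 -113.2] [59.1 58.3] 30.1 circ [ 613.1 -113.2] 40.4 z 83.4
1397 rect [ 615.3 -301.5] [58.4 45.2] 31.4 circ [ 612.2 -296.2] 29.6 z 87.5
rims
2243 rect [ 467.1 -244.2] [95.3 94.4] 77.1 circ [ 467.4 -244.1] 65.7 z 15.3
72 rect [598.8 -89. ] [55.2  1.4] 30.0 circ [599.2 -89.6] 27.6 z 19.5
592 rect [ 609.2 -263.9] [70.4 34. ] 20.0 circ [ 612.  -271.7] 35.6 z 15.2
707 rect [829.8 -63.4] [ 25.4 183.1] 89.9 circ [829.8 -57. ] 91.7 z 15.8
pos [ 0.6123 -0.1121  0.1988] yaw 30.0 q6 -0.9 tilt [-0.0053  0.0007] F [ 0.2 -0.6 -0.2] w 0.999 | units [-0.041  0.007  3.256] turn 0.01 deg 0.1
```

Call:
jog_arm([
  [[-0.03,0.01,0.7,0],[-0.03,0.01,1.5,0],[-0.03,0.01,2.2,0],[-0.03,0.01,2.7,0],[-0.03,0.01,3.1,0],[-0.03,0.01,3.26,0],[-0.03,0.01,3.26,0],[-0.03,0.01,3.26,0]],
])

```text
t: 26.1
tcp_pos: [0.6135, -0.1128, 0.0369]
tcp_rot: [-1.568, -2.719, 0.003]
force: [-0.1, -0.7, 0.9]
gripper_width: 0.997
```

Call:
jog_arm([
  [[0,0,0,0],[0,0,0,0],[0,0,0,0],[0,0,0,0],[0,0,0,0],[0,0,0,0],[0,0,0,0],[0,0,0,0]],
], hand=1, force=25)

```text
t: 26.9
tcp_pos: [0.6135, -0.113, 0.0372]
tcp_rot: [-1.568, -2.719, 0.003]
force: [-2.5, -0.5, 3.9]
gripper_width: 0.634
```

Call:
jog_arm([
  [[0,0,-0.1,0],[0,0,-0.4,0],[0,0,-0.8,0],[0,0,-1.3,0],[0,0,-1.9,0],[0,0,-2.5,0],[0,0,-2.8,0],[0,0,-2.8,0],[0,0,-2.8,0]],
])

```text
t: 27.8
tcp_pos: [0.6135, -0.1127, 0.1761]
tcp_rot: [-1.567, -2.717, 0.004]
force: [-0.1, -0.2, -3.6]
gripper_width: 0.628
```

```bash
python3 - <<'E'
from h import *
units(.467,-.244,.177,-13)
E
```

```text
pos [ 0.6135 -0.1127  0.1761] yaw 30.1 q6 -0.9 tilt [-0.0052  0.0004] F [-0.1 -0.2 -3.6] w 0.628 | units [-0.805 -3.851 -0.004] turn 5.38 deg 43.1
```

Call:
jog_arm([
  [[-0.08,-0.4,0,0.5],[-0.19,-0.9,0,1.2],[-0.3,-1.4,0,1.9],[-0.41,-1.95,0,2.6],[-0.52,-2.5,0,3.4],[-0.63,-3.0,0,4.2],[-0.74,-3.5,0,4.9],[-0.8,-3.85,0,5.38],[-0.8,-3.85,0,5.38],[-0.8,-3.85,0,5.38],[-0.8,-3.85,0,5.38]],
])

```text
t: 28.9
tcp_pos: [0.467, -0.2428, 0.1759]
tcp_rot: [-2.453, -1.955, 0.006]
force: [0.6, -0.5, -3.5]
gripper_width: 0.629
```

```bash
python3 - <<'E'
from h import *
P,p,s=cloud("wrist","pics/w8.png"); blobs(P,.01,.022,s); units(.467,-.244,.0412,-13)
E
```

```text
1274 rect [ 472.5 -219.9] [45.7 94.7] 75.7 circ [ 472.3 -221.1] 51.9 z 15.4
1542 rect [ 604.6 -288.8] [93.9 76.4] 46.1 circ [ 611. -295.] 47.1 z 15.3
pos [ 0.4672 -0.2429  0.1761] yaw -12.9 q6 -0.48 tilt [-0.0059  0.0014] F [ 0.8 -0.4 -4.3] w 0.629 | units [-0.023  0.018  2.699] turn 0.01 deg 0.1
```

View pics/w8.png

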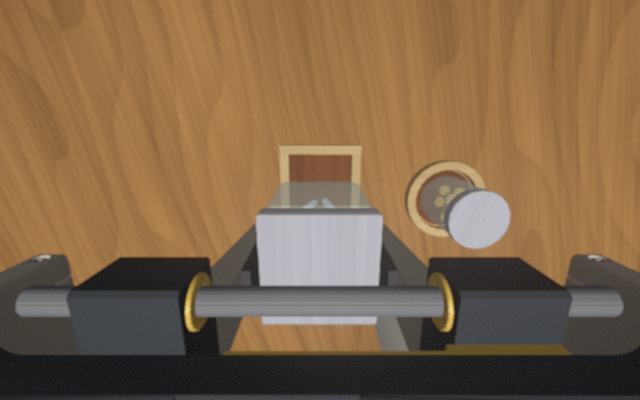

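The jar is square over the large square stand at (320,175), and the large round jar at (450,200) is clear. I'll lower it.

Call:
jog_arm([
  [[-0.02,0,0.4,0],[-0.02,0,1.0,0],[-0.02,0,1.6,0],[-0.02,0,2.1,0],[-0.02,0,2.4,0],[-0.02,0,2.54,0],[-0.02,0,2.6,0],[-0.02,0,2.62,0],[-0.02,0,2.62,0],[-0.02,0,2.62,0]],
])

```text
t: 29.95
tcp_pos: [0.4668, -0.2441, 0.0461]
tcp_rot: [-2.454, -1.956, 0.005]
force: [-0.3, -0.2, -3.0]
gripper_width: 0.626
```

```bash
python3 - <<'E'
from h import *
units(.467,-.244,.0412,-13)
E
```

```text
pos [ 0.4668 -0.2441  0.0461] yaw -12.9 q6 -0.48 tilt [-0.0046  0.0003] F [-0.3 -0.2 -3. ] w 0.626 | units [0.004 0.004 0.097] turn 0.02 deg 0.1
```

Call:
jog_arm([
  [[0,0,0.03,0],[0,0,0.06,0],[0,0,0.09,0],[0,0,0.11,0],[0,0,0.12,0],[0,0,0.12,0]],
])

```text
t: 30.55
tcp_pos: [0.4669, -0.2443, 0.0412]
tcp_rot: [-2.454, -1.957, 0.006]
force: [-3.4, 1.6, 6.1]
gripper_width: 0.629
```

Call:
jog_arm([
  [[0,0,-0.01,0],[0,0,-0.01,0],[0,0,-0.01,0],[0,0,-0.01,0],[0,0,-0.01,0],[0,0,-0.01,0]],
], hand=0)

```text
t: 31.15
tcp_pos: [0.4669, -0.2443, 0.0416]
tcp_rot: [-2.454, -1.957, 0.006]
force: [0.5, 0.1, 0.1]
gripper_width: 0.998
```

Call:
jog_arm([
  [[0,0,-0.5,0],[0,0,-1.2,0],[0,0,-2.0,0],[0,0,-2.8,0],[0,0,-3.6,0],[0,0,-4.2,0],[0,0,-4.2,0],[0,0,-4.2,0]],
])

```text
t: 31.95
tcp_pos: [0.468, -0.2445, 0.2517]
tcp_rot: [-2.454, -1.957, 0.005]
force: [-0.6, 1.1, -0.6]
gripper_width: 1.002
```

```bash
python3 - <<'E'
from h import *
P,p,s=cloud(); print("tops");blobs(P,.05,.11,s);print("rims"); blobs(P,.01,.022,s); print(s["t"])
p,d=r.grab_frame("side"); cv2.imwrite("pics/side9.png",p)
E
```

```text
tops
2436 rect [ 466.8 -243.6] [58.1 58.9] 77.3 circ [ 466.9 -243.8] 40.4 z 87.4
554 rect [ 523.2 -450.3] [55.2 33.9] 8.7 circ [ 523.7 -453.6] 27.6 z 103.0
2193 rect [ 611.  -295.2] [57.4 58.1] 69.1 circ [ 611.3 -295.5] 29.7 z 87.2
rims
1369 rect [ 466.8 -243.7] [93.7 94.3] 77.0 circ [ 466.4 -243.4] 65.7 z 15.4
121 rect [ 526.6 -435. ] [16.2 48.8] 82.8 circ [ 525.6 -443. ] 24.4 z 15.4
1005 rect [ 604.5 -289. ] [93.5 76.6] 46.2 circ [ 610.5 -294.9] 46.9 z 15.4
31.95
```

View pics/side9.png

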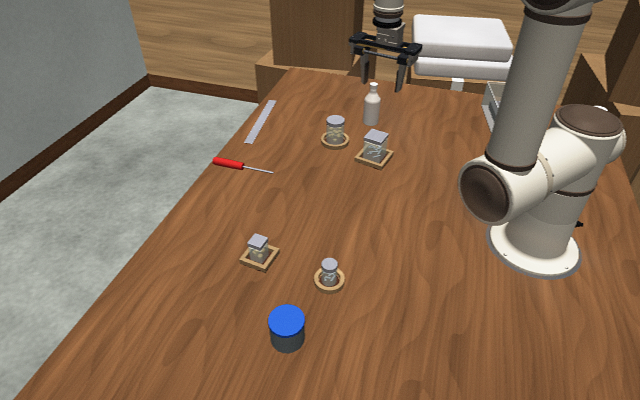

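All four jars stand in their own stands: (335,130), (375,148), (258,251) and (330,274). The tin (287,327) and the bottle (373,105) haven't moved. I'm handing in.

```bash
python3 -c "
from plant import r
print(r.hand_in())"
```

```text
the job is handed in; nothing more can be done
None
```

All four jars are in their own stands, and I handed the job in at about 32 s of robot time. I placed them in this order: small round, large round, small square, large square. Each was lowered under grip until a light contact force showed (5–8 N), then released.

- **Seating:** After each release, wrist depth showed the jar's top at 65 mm (small) or 87 mm (large). That matches standing on the recess floor to within 1 mm.
- **Centring:** Every jar is within about 1 mm of its stand's centre. The square jars are turned to within half a degree of their stands.
- **Bystanders:** The last side view shows the grease tin and glue bottle where they were, with the gripper clear of everything.
- **Disagreements:** My first position estimates from the scene and side pictures differed by 5–15 mm, so I used the wrist depth instead. No later check failed.

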